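Fetch the dust filter over the catch tray

ROBOT

A 7-joint arm with a two-finger parallel gripper is mounted at the origin on the work surface. World frame = base frame: x ahead of the robot, y to its left, z up, the work surface at z = 0. Lengths are in m, angles in rad, forces in N, time in s.
With the tool pointing down it reaches from about 0.425 to 0.925 m from the base axis. Payload 6.8 kg.
Tool frame: the origin (TCP) lies on the centre line of the jaws, within the pads' length; the fingertips stand 14 mm ahead of it and the grasp point (between the pads) lies 5 mm behind it (bot.finger_overhang is the distance from the TCP to the fingertips, in m); z points along the fingers, y is the line along which they close (so a half turn about z gives the same grasp; the last joint's range is limited). The gripper opens to 85 mm and grips with 20 to 120 N. Pads are 22 mm wide; open, the fingers measure 114 mm over their backs; the gripper's body (76 mm by 85 mm) begins 54 mm behind the grasp point. The pads swing forward as they close: fully open they stand 13 mm farther back than shut.
Start: joints at [-1.315, 0.477, 0.022, 1.555, -0.011, 1.109, -0.083], TCP at [0.24, 0.631, 0.245] pointing down, gripper open.
Joint ranges: [-2.96, 2.96], [-0.34, 2.1], [-1.41, 1.46], [0.24, 2.44], [-1.37, 4.51], [0.17, 1.92], [-2.96, 2.96]. Speed limits (rad/s): [2.39, 2.39, 3.14, 3.14, 3.14, 3.14, 3.14].

INTERFACE

Orientations are given as a unit quaternion [w, x, y, z].
In Python, from station import bot gives the robot as it stands.
- The arm moves only by the shell command python3 -m inch 'ROWS' [OPENING] [FORCE]. ROWS is JSON, a list of rows, each a list of 4 numbers: the shift along the tool's x, y, z in m, then the turn about the tool's z in degrees. A call has 1 to 12 rows; each row shifts and turns the commanded pose from where the row before left it, along the tool's axes as they then stand; what a row does not reach is not made up. A row lasts 1/10 s, in which the tool goes at most 50 mm and 8.59 degrees, less where a joint would pass 70% of its speed; a pose out of reach is approached as far as the arm can. A call is refused whole if a number of a shift passes 0.05 or a number of a turn 8.59, either way. A call with a gripper value outside its range is refused whole. OPENING is the finger opening in m, from 0 to 0.0854, set as the call begins (- or left out, the last holds). The fingers move at their own pace and stop on an object; FORCE is the grip in N (left out, the last holds). Time passes only in rows, so rows that do not move let the fingers close. It gives the time, the measured TCP pose, the force, the opening and the grip force at its end, in the units of the state.
- bot.get_obs(): the state, without advancing time (a new reading comes with each control period).
- bot.read_camera(name): name is "side" or "top"; returns a dict with "color" (384x512x3 uint8, red, green, blue), "mtx" (3x3 intrinsics, pixels), "dist_coeffs" ([k1, k2, p1, p2, k3] as OpenCV has them; the pictures are not rectified), "world_from_camera" (4x4, takes a point from camera to world coordinates). Camera axes: x right, y up, looking along -z (the intrinsics and any distortion apply to the point x, -y, -z); pixel columns grow to the right and rows downward; lengths in m; the calibration is good to about 2 mm. A picture is of the moment at which its call begins. There is no depth.
- bot.hand_in(): hands the job in; it is judged then, once.
The state is a dict: "t": time; "q": joint angles; "joint_vel": joint speeds; "joint_torque": joint torques, N m; "eef_pos": TCP position; "tool_rot": TCP orientation; "contact_force": force on the tool from outside, world axes, zero at the start; "torque": the same for the moment, N m; "gripper_width": opening from 0.0 (shut) to 1.0 (fully open); "grasp_force": force on a finger pad.
Only numpy, scipy, OpenCV 4.12 (cv2) and the standard library are available. Lean on these libraries where they do the work, as an engineer would, in place of code of your own. Each camera call takes 0.05 s, during which the arm holds its last target. There are 200 camera calls.

TASK

First push the loose catch tray flush and square against the louvred intake side of the filter box, so that no filings fall between them. Then swing the box's top flap up past upright, draw the filter plate hidden beneath straight out by its tab, and hold it upright over the middle of the tray, about a hand's breadth above it. Keep the plate upright all the way, leave the other bench things alone, and finish while still holding the plate there in the gripper, the tray still flush.

Things in the scene. Friction and masses are not known exactly. Their poses are not given: they have to be found in the camera images.
- extractor: fixed grey metal filter box, 120 (x) x 110 (y) x 116 mm high, open at the top under the flap; origin at the centre of its underside on the bench. Its +y face carries the intake louvres: the tray goes flush against that face (y = +55 mm). Walls 5 mm, floor 8 mm thick. The flap's hinge line runs along its y at x = +60, z = 116 mm. A duct stub sticks out 50 mm from its +x face.
- flap (a joint): aluminium top flap, 120 x 110 x 6 mm, hinged on the box's +x top edge: 0 = shut, pi/2 = upright, stop at 1.9 rad (leaning away from the opening). It may start slightly ajar. A stiff friction hinge (about 1.5 N at the bar) keeps it where it is left.
- flap_bar (a point): middle of the flap's round pull bar, 10 mm thick, 64 mm long along the box's y, on two arms in the flap's plane 36 mm beyond its free front edge, 156 mm from the hinge line, 3 mm above the flap's underside. With the flap shut it is 119 mm above the bench, empty space below. Pinch it from above, fingers closing along the box's x; it turns between them as the flap swings.
- filter_plate: hidden filter plate: grey mesh in a frame 88 (x) x 10 (y) x 78 mm high, with a grip tab 30 (x) x 10 (y) x 24 mm high centred on top; 0.1 to 0.2 kg. Origin at the centre of its underside, z up. It stands on the box floor, central, parallel to the box's x-z plane, in upright guides with 2 mm play; tab top 6 mm below the rim, 45 mm free either side. Pinch the tab along the box's y; lift straight up.
- catch_tray: loose square steel catch tray, 120 x 120 x 30 mm high, walls 4 mm, open top; origin at the centre of its underside; it stands on the bench off the box's +y side, with a gap of about 25 to 60 mm, and slightly crooked. About 0.4 kg; slides on the bench under 2 to 5 N. Flush when its centre is 115 mm from the box's centre along the box's y.
- bench_block: bystander: square steel bench block, 70 x 70 x 30 mm, origin at the centre of its underside
- bowl: bystander: round wooden bowl, 96 mm across, 40 mm high, origin at the centre of its underside
- punch_stand: bystander: brass spool-shaped punch stand, 48 mm across, 60 mm high, origin at the centre of its underside
There are look-alikes about, which are no part of the job. Leave any black look-alike of the catch_tray alone.

How it is judged:
By the outcome, as a careful person would: the job done as asked, in the order asked, and still so for the second after the job is handed in, while the arm keeps its last pose, push and grip.
It also fails if it takes over 72 s, if anything falls off the work surface, if the arm or the gripper's body presses on something with over 40 N, if the wrist force passes 120 N, or if a joint passes its speed limit or range.

## Working session

There is one attempt and no reset: what is moved stays moved. The work goes in short steps, Python scripts to look and compute and a shell command to move; the robot and the scene stay as the last step left them, time stands still between calls to the robot, and variables do not carry over. Pictures are saved under pics/ and viewed, at most 13 in all, crops included, and the job is handed in when it is done.

```bash
mkdir -p pics; ls; cat > h.py <<'E'
import numpy as np, cv2
from station import bot
def cam(n,f=None):
    c=bot.read_camera(n)
    if f: cv2.imwrite('pics/'+f,c['color'][:,:,::-1])
    return c
def ray(c,uv):
    p=cv2.undistortPoints(np.array([[uv]],float),np.array(c['mtx']),np.array(c['dist_coeffs']))[0,0]
    T=np.array(c['world_from_camera']); d=T[:3,:3]@np.array([p[0],-p[1],-1.0]); return T[:3,3],d
def onz(c,uv,z):
    o,d=ray(c,uv); return o+d*(z-o[2])/d[2]
def proj(c,P):
    T=np.linalg.inv(np.array(c['world_from_camera'])); q=T[:3,:3]@np.array(P)+T[:3,3]
    q=np.array([[q[0],-q[1],-q[2]]]); return cv2.projectPoints(q,np.zeros(3),np.zeros(3),np.array(c['mtx']),np.array(c['dist_coeffs']))[0][0,0]
E
python3 - <<'E'
from h import *
a=cam('top','t0.png');b=cam('side','s0.png')
for c in(a,b): print(np.round(c['world_from_camera'],3))
o=bot.get_obs();print(o['t'],o['eef_pos'],o['tool_rot'],o['contact_force'])
E
```

```text
pics
[[ 1.000e-03  9.980e-01 -6.000e-02  4.650e-01]
 [-1.000e+00  1.000e-03 -5.000e-03  2.000e-03]
 [-5.000e-03  6.000e-02  9.980e-01  1.269e+00]
 [ 0.000e+00  0.000e+00  0.000e+00  1.000e+00]]
[[ 0.994  0.061 -0.091  0.429]
 [-0.11   0.49  -0.865 -1.1  ]
 [-0.008  0.87   0.494  0.708]
 [ 0.     0.     0.     1.   ]]
0.1 [0.23998199 0.63035718 0.2444232 ] [-9.48166331e-05  1.80877837e-01  9.83505222e-01 -8.22753003e-04] [-0.10430033 -0.38765922 -0.17247223]
```

View pics/t0.png

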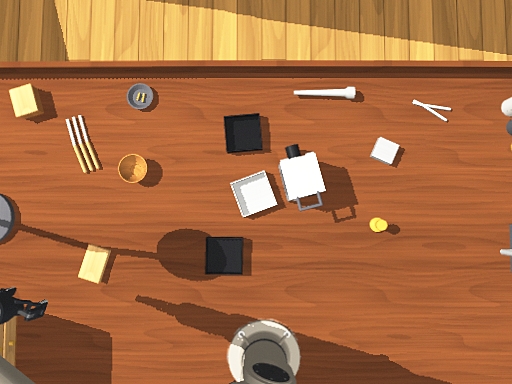

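View pics/s0.png

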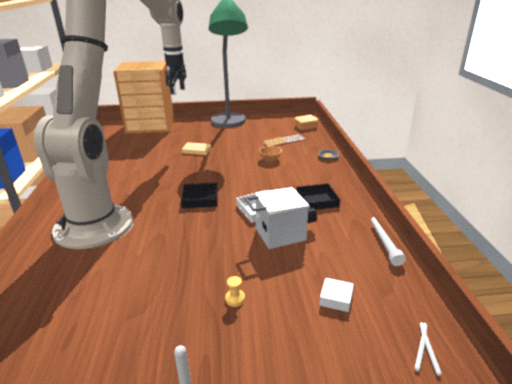

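The top view shows the box at about (302,178), its bar toward the robot at (309,203), the duct at (292,152), the grey tray at (253,194), black trays at (243,133) and (224,255). The side view shows the box at about (282,215) with the tray partly hidden behind it.

```bash
python3 - <<'E'
from h import *
c=cam('top');im=c['color'];hsv=cv2.cvtColor(im,cv2.COLOR_RGB2HSV)
print(np.array(c['mtx'])[0,0])
m=((hsv[:,:,1]<70)&(hsv[:,:,2]>90)).astype(np.uint8)
n,l,s,_=cv2.connectedComponentsWithStats(m)
for i in range(1,n):
    x,y,w,h,a=s[i]
    if a>200 and 220<x<400 and 100<y<240:
        pts=np.argwhere(l==i)[:,::-1].astype(np.float32)
        r=cv2.minAreaRect(pts); print(s[i],r,cv2.boxPoints(r).round(1).tolist())
cv2.imwrite('pics/t1.png',cv2.resize(im[125:235,215:365,::-1],None,fx=5,fy=5,interpolation=cv2.INTER_CUBIC))
b=cam('side')['color'];cv2.imwrite('pics/s1.png',cv2.resize(b[175:255,225:345,::-1],None,fx=6,fy=6,interpolation=cv2.INTER_CUBIC))
E
```

```text
379.4946461025742
[370 137  30  28 521] ((384.34490966796875, 150.36207580566406), (23.241243362426758, 22.71601676940918), 23.198591232299805) [[369.20001220703125, 156.1999969482422], [378.1000061035156, 135.3000030517578], [399.5, 144.5], [390.6000061035156, 165.39999389648438]]
[ 279  151   47   60 1760] ((302.56414794921875, 181.80966186523438), (54.74299240112305, 39.59025192260742), 74.93151092529297) [[276.29998779296875, 160.5], [314.6000061035156, 150.1999969482422], [328.79998779296875, 203.10000610351562], [290.6000061035156, 213.39999389648438]]
[ 230  170   48   47 1382] ((253.1781005859375, 193.3082275390625), (36.98500442504883, 37.33613204956055), 69.44395446777344) [[229.1999969482422, 182.5], [264.20001220703125, 169.39999389648438], [277.20001220703125, 204.10000610351562], [242.1999969482422, 217.1999969482422]]
```

View pics/t1.png

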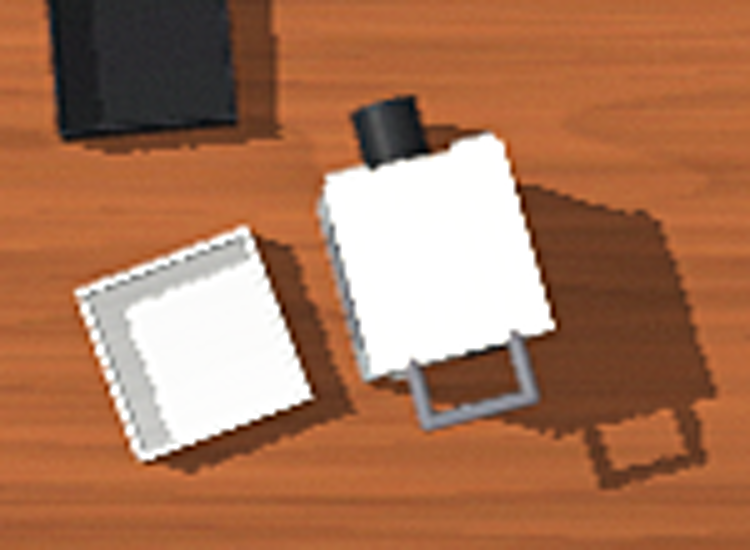

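View pics/s1.png

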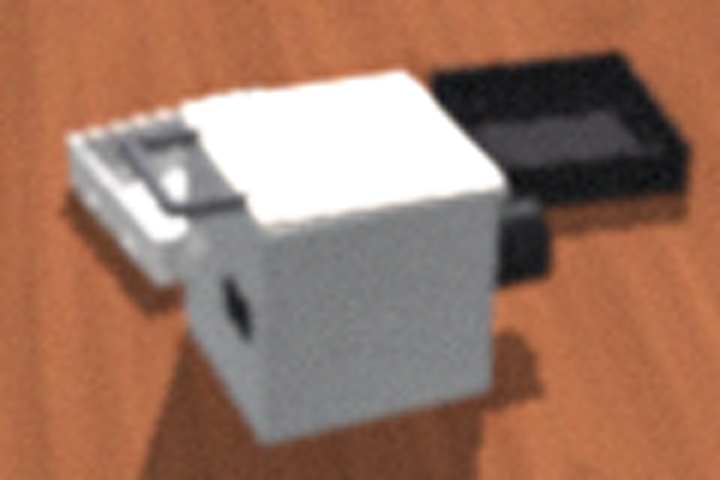

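The crops show the flap shut or nearly so, the bar ends at top-crop (430,425) and (535,398), the box's bottom corners at side-crop (265,440) and (490,385), and the tray corners clear in the top crop at (77,290), (248,228), (313,400), (147,462).

```bash
python3 - <<'E'
from h import *
a=cam('top');b=cam('side')
T=lambda x,y:(x/5+215-.4,y/5+125-.4)
S=lambda x,y:(x/6+225-.42,y/6+175-.42)
ang=lambda v:np.degrees(np.arctan2(v[1],v[0]))
print('tray rim')
P=[onz(a,T(*p),.03) for p in [(77,290),(248,228),(313,400),(147,462)]]
for i in range(4): d=P[(i+1)%4]-P[i];print(P[i].round(4),np.linalg.norm(d).round(4),ang(d).round(1))
print('ctr',np.mean(P,0).round(4))
P=[onz(a,T(*p),.122) for p in [(325,176),(495,133),(554,328),(370,378)]]
print('flap')
for i in range(4): d=P[(i+1)%4]-P[i];print(P[i].round(4),np.linalg.norm(d).round(4),ang(d).round(1))
print('ctr',np.mean(P,0).round(4))
print('box bottom')
Q=[onz(b,S(*p),0) for p in [(265,442),(490,387)]]
d=Q[1]-Q[0];print(Q,np.linalg.norm(d),ang(d)); Q=np.array(Q)
u=d/np.linalg.norm(d);n=np.array([-u[1],u[0],0]);print('ctr',Q.mean(0)+.055*n)
def tri(u,v):
    o1,d1=ray(a,u);o2,d2=ray(b,v)
    A=np.stack([d1,-d2],1);s=np.linalg.lstsq(A,o2-o1,rcond=None)[0]
    p,q=o1+s[0]*d1,o2+s[1]*d2;return ((p+q)/2).round(4),np.linalg.norm(p-q).round(4)
print('bar',tri(T(430,425),S(130,142)),tri(T(535,398),S(168,207)))
print('side flap',tri(T(495,133),S(405,72)) , tri(T(554,328),S(262,226)))
# saturated-top edges
g=cv2.cvtColor(a['color'],cv2.COLOR_RGB2GRAY); m=(g>215).astype(np.uint8)
for c in cv2.findContours(m,0,1)[0]:
    r=cv2.minAreaRect(c)
    if cv2.contourArea(c)>600: print(r)
E
```

```text
tray rim
[0.5641 0.1104 0.03  ] 0.1193 -70.0
[ 0.605  -0.0017  0.03  ] 0.1206 -159.4
[ 0.4922 -0.0442  0.03  ] 0.1156 110.5
[0.4517 0.064  0.03  ] 0.1216 22.4
ctr [0.5283 0.0321 0.03  ]
flap
[ 0.6264 -0.0483  0.122 ] 0.107 -75.7
[ 0.6529 -0.152   0.122 ] 0.124 -163.7
[ 0.5338 -0.1868  0.122 ] 0.1156 105.2
[ 0.5035 -0.0753  0.122 ] 0.1259 12.4
ctr [ 0.5792 -0.1156  0.122 ]
box bottom
[array([ 0.53500573, -0.1823208 ,  0.        ]), array([ 0.65132095, -0.15145024,  0.        ])] 0.1203421063177939 14.863864841155314
ctr [ 0.57905456 -0.11372593  0.        ]
bar (array([ 0.4769, -0.1107,  0.1299]), np.float64(0.0038)) (array([ 0.4916, -0.1736,  0.1311]), np.float64(0.0007))
side flap (array([ 0.6244, -0.1423,  0.179 ]), np.float64(0.0379)) (array([ 0.5336, -0.1862,  0.1255]), np.float64(0.0))
((253.01368713378906, 193.36984252929688), (36.75092315673828, 36.985008239746094), 69.44395446777344)
((302.0531311035156, 175.3018341064453), (40.82072067260742, 37.41051483154297), 75.25643920898438)
((226.5, 35.5), (47.0, 17.0), 90.0)
```

```bash
cat >> h.py <<'E'
def state():
    o=bot.get_obs();w,x,y,z=o['tool_rot']
    from scipy.spatial.transform import Rotation as R
    M=R.from_quat([x,y,z,w]).as_matrix();return o,np.array(o['eef_pos']),M
B=np.array([.579,-.114,0]);YAW=np.radians(14.7)
UX=np.array([np.cos(YAW),np.sin(YAW),0]);UY=np.array([-UX[1],UX[0],0])
def boxp(x,y,z): return B+x*UX+y*UY+np.array([0,0,z])
def inbox(p): d=np.array(p)-B; return np.array([d@UX,d@UY,d[2]]).round(4)
def go(P):
    o,p,M=state(); hd=np.degrees(np.arctan2(M[1,1],M[0,1]))
    print('t',round(o['t'],2),'box',inbox(p),'head-yaw',round(hd-np.degrees(YAW),2),'tilt',M[2].round(3),'F',np.round(o['contact_force'],1),'w',round(o['gripper_width'],3))
    print('shift tool',(M.T@(np.array(P)-p)).round(4))
E
python3 -m inch '[[0,0,0,7.8],[0,0,0,7.8],[0,0,0,7.8],[0,0,0,7.8],[0,0,0,7.8],[0,0,0,7.8],[0,0,0,7.7],[0,0,0,0]]' 0.0854
python3 -c "
from h import *
go(boxp(-.0126,.25,.245))"
```

```text
t: 1.1
eef_pos: [0.2399, 0.6309, 0.2452]
tool_rot: [0.0, 0.611, 0.791, -0.0]
contact_force: [0.7, -0.9, -0.4]
gripper_width: 1.002
grasp_force: 0.0
t 1.1 box [-0.139   0.8065  0.2452] head-yaw -0.09 tilt [-0.  0. -1.] F [ 0.7 -0.9 -0.4] w 1.002
shift tool [-5.563e-01  1.273e-01  4.000e-04]
```

```bash

python3 -m inch '[[-0.046,0.011,0,0],[-0.046,0.011,0,0],[-0.046,0.011,0,0],[-0.046,0.011,0,0],[-0.046,0.011,0,0],[-0.046,0.011,0,0],[-0.046,0.011,0,0],[-0.046,0.011,0,0],[-0.046,0.01,0,0],[-0.046,0.01,0,0],[-0.046,0.01,0,0],[-0.046,0.01,0,0]]'
python3 -m inch '[[0,0,0.03,0],[0,0,0.045,0],[0,0,0.045,0],[0,0,0.04,0],[0,0,0.03,0],[0,0,0.02,0],[0,0,0,0]]'
python3 -c "
from h import *
go(boxp(-.0126,.25,.018));cam('top','t2.png');cam('side','s2.png')
for f,r in(('t2',(100,260,190,350)),('s2',(120,260,200,340))):
    i=cv2.imread(f'pics/{f}.png')[r[0]:r[1],r[2]:r[3]];cv2.imwrite(f'pics/{f}c.png',cv2.resize(i,None,fx=3,fy=3,interpolation=2))
a=cv2.imread('pics/t2c.png');b=cv2.resize(cv2.imread('pics/s2c.png'),None,fx=.75,fy=.75);c=np.zeros((480,800,3),np.uint8);c[:a.shape[0],:a.shape[1]]=a;c[:b.shape[0],480:480+b.shape[1]]=b;cv2.imwrite('pics/c2.png',c)"
```

```text
t: 2.3
eef_pos: [0.5043, 0.1274, 0.2457]
tool_rot: [0.0, 0.609, 0.793, 0.0]
contact_force: [0.4, 0.3, 0.8]
gripper_width: 1.0
grasp_force: 0.0
t: 3.0
eef_pos: [0.5018, 0.1287, 0.0329]
tool_rot: [-0.001, 0.61, 0.793, -0.002]
contact_force: [0.0, 0.0, -0.1]
gripper_width: 0.998
grasp_force: 0.0
t 3.0 box [-0.0131  0.2543  0.0329] head-yaw 0.15 tilt [-0.    -0.005 -1.   ] F [ 0.   0.  -0.1] w 0.998
shift tool [-0.0043  0.0005  0.0149]
```

View pics/c2.png

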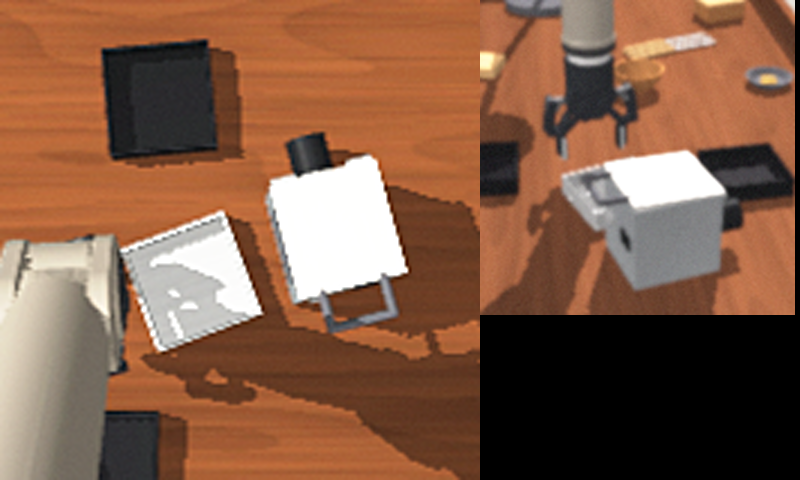

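The view shows the open fingers behind the tray's far wall, with the tray clear between the gripper and the box. I now lower the hand and push.

```bash

python3 -m inch '[[0,0,0.008,0],[0,0,0.007,0],[-0.006,0,0,0],[-0.006,0,0,0],[-0.006,0,0,0],[-0.005,0,0,0],[-0.005,0,0,0],[-0.005,0,0,0],[-0.005,0,0,0],[-0.004,0,0,0]]'
python3 -m inch '[[-0.004,0,0,0],[-0.004,0,0,0],[-0.003,0,0,0],[-0.003,0,0,0],[0,0,0,0]]'
python3 -c "
from h import *
go(boxp(-.0126,.186,.018))"
```

```text
t: 4.1
eef_pos: [0.5146, 0.0887, 0.0205]
tool_rot: [-0.0, 0.611, 0.792, 0.0]
contact_force: [-0.6, 4.6, 3.4]
gripper_width: 1.002
grasp_force: 2.3
t: 4.6
eef_pos: [0.5177, 0.0746, 0.0203]
tool_rot: [-0.0, 0.611, 0.791, -0.0]
contact_force: [-0.7, 2.9, 2.3]
gripper_width: 1.0
grasp_force: 1.2
t 4.6 box [-0.0114  0.1979  0.0203] head-yaw -0.07 tilt [-0. -0. -1.] F [-0.7  2.9  2.3] w 1.0
shift tool [-0.0119 -0.0012  0.0023]
```

```bash

python3 -m inch '[[-0.003,0,0,0],[-0.003,0,0,0],[-0.002,0,0,0],[0,0,0,0]]'
python3 -m inch '[[-0.002,0,0,0],[0,0,0,0]]'
python3 -m inch '[[-0.0015,0,0,0],[0,0,0,0]]'
python3 -c "
from h import *
go(boxp(-.0126,.186,.018))"
```

```text
t: 5.0
eef_pos: [0.5198, 0.0666, 0.0202]
tool_rot: [0.0, 0.611, 0.791, -0.0]
contact_force: [-0.6, 2.1, 1.5]
gripper_width: 1.001
grasp_force: 1.1
t: 5.2
eef_pos: [0.5203, 0.0648, 0.0202]
tool_rot: [0.0, 0.611, 0.791, -0.0]
contact_force: [0.1, 3.0, 1.3]
gripper_width: 1.002
grasp_force: 1.1
t: 5.4
eef_pos: [0.5207, 0.0635, 0.0202]
tool_rot: [0.0, 0.611, 0.791, -0.0]
contact_force: [-0.8, 2.1, 1.0]
gripper_width: 0.998
grasp_force: 1.1
t 5.4 box [-0.0113  0.1865  0.0202] head-yaw -0.06 tilt [-0. -0. -1.] F [-0.8  2.1  1. ] w 0.998
shift tool [-0.0005 -0.0013  0.0022]
```

```bash

for i in 1 2 ; do python3 -m inch '[[-0.0015,0,0,0],[0,0,0,0]]' | grep -E "eef|contact"; done
python3 -m inch '[[-0.001,0,0,0],[0,0,0,0]]'| grep -E "eef|contact"
python3 -c "
from h import *
go(boxp(-.0126,.186,.018));cam('top','t3.png');cam('side','s3.png')
i=cv2.imread('pics/t3.png')[150:230,225:345];cv2.imwrite('pics/t3c.png',cv2.resize(i,None,fx=6,fy=6,interpolation=2))"
```

```text
eef_pos: [0.5211, 0.062, 0.0202]
contact_force: [-0.2, 1.9, -0.5]
eef_pos: [0.5214, 0.0613, 0.0202]
contact_force: [-0.0, 4.5, 1.0]
eef_pos: [0.5214, 0.0613, 0.0202]
contact_force: [-1.2, 6.7, 0.5]
t 6.0 box [-0.0112  0.1841  0.0202] head-yaw -0.02 tilt [ 0.002 -0.    -1.   ] F [-1.2  6.7  0.5] w 0.997
shift tool [ 0.0019 -0.0014  0.0022]
```

View pics/t3c.png

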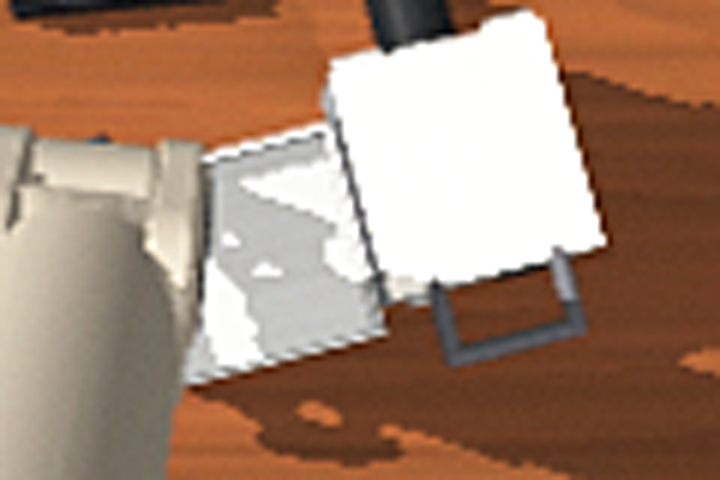

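The tray now meets the box face and the motion has stopped. I'll press a bit harder to seat it.

```bash

for i in 1 2 3; do python3 -m inch '[[-0.001,0,0,0],[0,0,0,0]]' | grep -E "eef|contact"; python3 -c "
from h import *
o=bot.get_obs();print('tq',np.round(o['torque'],2));go(boxp(0,.184,.02))"; done
```

```text
eef_pos: [0.5214, 0.0612, 0.0202]
contact_force: [-3.4, 9.3, 0.2]
tq [ 1.73  0.49 -0.33]
t 6.3 box [-0.0113  0.1841  0.0202] head-yaw 0.0 tilt [ 0.003 -0.001 -1.   ] F [-3.4  9.3  0.2] w 1.0
shift tool [-0.0001  0.0113  0.0002]
eef_pos: [0.5214, 0.0611, 0.0202]
contact_force: [-2.7, 11.2, 2.1]
tq [ 2.33  0.65 -0.45]
t 6.5 box [-0.0113  0.184   0.0202] head-yaw 0.03 tilt [ 0.004 -0.001 -1.   ] F [-2.7 11.2  2.1] w 0.999
shift tool [-0.      0.0113  0.0002]
eef_pos: [0.5214, 0.0611, 0.0202]
contact_force: [-3.9, 13.5, 1.0]
tq [ 2.75  0.82 -0.57]
t 6.7 box [-0.0113  0.184   0.0202] head-yaw 0.06 tilt [ 0.005 -0.001 -1.   ] F [-3.9 13.5  1. ] w 1.003
shift tool [-0.      0.0113  0.0001]
```

```bash

for i in 1 2 3; do python3 -m inch '[[0,0,0,0.5],[0,0,0,0]]' >/dev/null; python3 -c "
from h import *
o=bot.get_obs();print('tq',np.round(o['torque'],2));go(boxp(0,.184,.02))"; done
```

```text
tq [2.61 0.59 0.37]
t 6.9 box [-0.0111  0.184   0.0201] head-yaw -0.25 tilt [ 0.004 -0.001 -1.   ] F [-3.9 13.4  0.5] w 1.002
shift tool [0.0001 0.0111 0.0001]
tq [2.73 0.66 0.64]
t 7.1 box [-0.011   0.1843  0.0201] head-yaw -0.7 tilt [ 0.004 -0.001 -1.   ] F [-3.3 13.4  1.1] w 0.998
shift tool [-0.0002  0.011   0.0001]
tq [2.88 0.61 0.66]
t 7.3 box [-0.0109  0.1846  0.0202] head-yaw -1.17 tilt [ 0.005 -0.001 -1.   ] F [-3.1 14.   1.4] w 0.998
shift tool [-0.0004  0.0109  0.0002]
```

The torque reversal shows both fingers bear on a tray that stays flat on the face, so it is flush and square. Next I back off, go up, and move over the bar.

```bash

python3 -m inch '[[0.006,0,0,0],[0.014,0,0,-0.5],[0.01,0,0,-0.7],[0,0,-0.03,0],[0,0,-0.05,0],[0,0,-0.05,0],[0,0,-0.04,0],[0,0,-0.03,0],[0,0,0,0]]'
python3 -m inch '[[-0.02,-0.009,0,0],[-0.04,-0.016,0,0],[-0.045,-0.018,0,0],[-0.045,-0.018,0,0],[-0.04,-0.015,0,0],[-0.02,-0.009,0,0],[0,0,0,0]]' 0.03
python3 -c "
from h import *
go(boxp(-.096,0,.132));a=cam('top');b=cam('side')
i=a['color'][150:230,225:345,::-1];j=b['color'][165:255,225:345,::-1]
c=np.zeros((600,800,3),np.uint8);c[:267,:400]=cv2.resize(i,(400,267),interpolation=2);c[:600,:]=cv2.resize(j,(800,600),interpolation=2) if 0 else c;c[:300,400:]=cv2.resize(j,(400,300),interpolation=2);cv2.imwrite('pics/c4.png',c[:300])"
```

```text
t: 8.2
eef_pos: [0.5181, 0.0867, 0.2245]
tool_rot: [0.002, 0.613, 0.79, 0.003]
contact_force: [-0.1, 0.8, -0.2]
gripper_width: 0.998
grasp_force: 0.0
t: 8.9
eef_pos: [0.4836, -0.1421, 0.2196]
tool_rot: [-0.0, 0.616, 0.788, -0.001]
contact_force: [-0.0, 0.5, -0.2]
gripper_width: 0.351
grasp_force: 0.0
t 8.9 box [-0.0994 -0.0029  0.2196] head-yaw -0.72 tilt [-0.001 -0.002 -1.   ] F [-0.   0.5 -0.2] w 0.351
shift tool [0.0031 0.0035 0.0876]
```

View pics/c4.png

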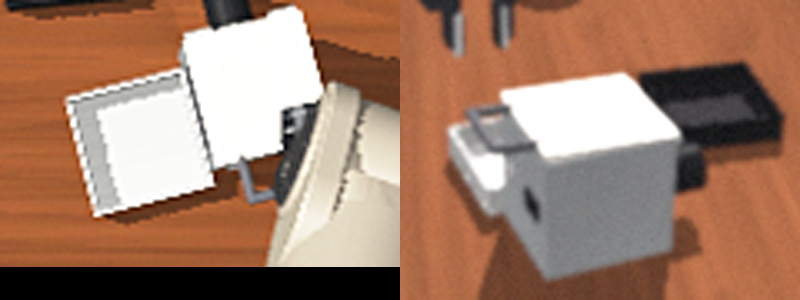

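The tray sits flush and square against the louvred side, and the gripper is above the bar. Now descend and pinch.

```bash

python3 -m inch '[[0.003,0.0035,0.02,-0.7],[0,0,0.03,0],[0,0,0.025,0],[0,0,0.013,0],[0,0,0,0]]' 
python3 -m inch '[[0,0,0,0],[0,0,0,0],[0,0,0,0],[0,0,0,0],[0,0,0,0],[0,0,0,0]]' 0.0 40
python3 -c "
from h import *
go(boxp(-.096,0,.132))"
```

```text
t: 9.5
eef_pos: [0.487, -0.1329, 0.1306]
tool_rot: [-0.002, 0.608, 0.794, -0.001]
contact_force: [1.0, 0.4, 0.3]
gripper_width: 0.354
grasp_force: 0.0
t: 10.1
eef_pos: [0.4843, -0.135, 0.1321]
tool_rot: [-0.003, 0.609, 0.793, -0.002]
contact_force: [-9.1, -2.6, -1.6]
gripper_width: 0.097
grasp_force: 38.9
t 10.1 box [-0.0969  0.0038  0.1321] head-yaw 0.27 tilt [ 0.002 -0.006 -1.   ] F [-9.1 -2.6 -1.6] w 0.097
shift tool [-0.0038  0.0009  0.0001]
```

```bash
python3 -c "
import numpy as np
t=np.linspace(.07,1.79,21)
x=-.156*np.cos(t)-.003*np.sin(t)*-1;z=.156*np.sin(t)+.003*np.cos(t)
print(np.c_[np.diff(x),-np.diff(z)].round(4).tolist())"
```

```text
[[0.0018, -0.0133], [0.0029, -0.0131], [0.004, -0.0128], [0.0051, -0.0124], [0.0061, -0.0119], [0.0072, -0.0113], [0.0081, -0.0107], [0.009, -0.01], [0.0098, -0.0091], [0.0106, -0.0083], [0.0112, -0.0073], [0.0118, -0.0063], [0.0123, -0.0053], [0.0127, -0.0042], [0.013, -0.0031], [0.0133, -0.002], [0.0134, -0.0008], [0.0134, 0.0003], [0.0133, 0.0015], [0.0132, 0.0026]]
```

```bash

python3 -m inch '[[0,0.0018,-0.0133,0],[0,0.0029,-0.0131,0],[0,0.004,-0.0128,0],[0,0.0051,-0.0124,0],[0,0.0061,-0.0119,0],[0,0.0072,-0.0113,0],[0,0,0,0]]' 
python3 -c "
from h import *
go(boxp(.06-.156*np.cos(.586)+.003*np.sin(.586),0,.116+.156*np.sin(.586)+.003*np.cos(.586)))"
```

```text
t: 10.8
eef_pos: [0.5084, -0.1288, 0.2082]
tool_rot: [-0.005, 0.609, 0.793, -0.003]
contact_force: [-21.5, -1.6, 13.3]
gripper_width: 0.1
grasp_force: 39.9
t 10.8 box [-0.0721  0.0036  0.2082] head-yaw 0.21 tilt [ 0.004 -0.011 -1.   ] F [-21.5  -1.6  13.3] w 0.1
shift tool [-0.0036  0.0038  0.0033]
```

```bash

python3 -m inch '[[-0.001,-0.004,-0.003,0],[-0.001,-0.003,-0.002,0],[0,0,0,0]]' 
python3 -c "
from h import *
go(boxp(.06-.156*np.cos(.586)+.003*np.sin(.586),0,.116+.156*np.sin(.586)+.003*np.cos(.586)))"
```

```text
t: 11.1
eef_pos: [0.511, -0.1282, 0.2134]
tool_rot: [0.002, 0.607, 0.794, 0.003]
contact_force: [7.7, 6.6, -8.1]
gripper_width: 0.096
grasp_force: 39.5
t 11.1 box [-0.0694  0.0035  0.2134] head-yaw 0.5 tilt [ 0.001  0.007 -1.   ] F [ 7.7  6.6 -8.1] w 0.096
shift tool [-0.0035  0.001   0.0087]
```

```bash

python3 -m inch '[[0,0,0,0],[0,0,0,0],[0,0,0,0],[0,0,0,0]]' 0.02
python3 -c "
from h import *
go(boxp(-.0694,0,.207))"
```

```text
t: 11.5
eef_pos: [0.5079, -0.1316, 0.2125]
tool_rot: [0.0, 0.609, 0.793, 0.0]
contact_force: [-0.4, 0.1, 0.3]
gripper_width: 0.232
grasp_force: 0.0
t 11.5 box [-0.0732  0.0011  0.2125] head-yaw 0.32 tilt [-0.     0.001 -1.   ] F [-0.4  0.1  0.3] w 0.232
shift tool [-0.0011  0.0038  0.0055]
```

```bash

python3 -m inch '[[-0.001,0.003,0.004,0],[0,0,0.003,0],[0,0,0,0]]' 
python3 -m inch '[[0,0,0,0],[0,0,0,0],[0,0,0,0],[0,0,0,0]]' 0.0 40
python3 -c "
from h import *
go(boxp(-.0694,0,.207))
i=cam('side')['color'][135:255,215:345,::-1];cv2.imwrite('pics/s5.png',cv2.resize(i,None,fx=4,fy=4,interpolation=2))"
```

```text
t: 11.8
eef_pos: [0.5107, -0.1313, 0.2044]
tool_rot: [-0.0, 0.608, 0.794, -0.0]
contact_force: [-0.9, 0.7, 0.1]
gripper_width: 0.234
grasp_force: 0.0
t: 12.2
eef_pos: [0.5118, -0.1311, 0.205]
tool_rot: [0.001, 0.608, 0.794, 0.0]
contact_force: [5.6, 0.1, -6.6]
gripper_width: 0.099
grasp_force: 38.8
t 12.2 box [-0.0693  0.0005  0.205 ] head-yaw 0.37 tilt [-0.001  0.001 -1.   ] F [ 5.6  0.1 -6.6] w 0.099
shift tool [-0.0005 -0.0001 -0.002 ]
```

View pics/s5.png

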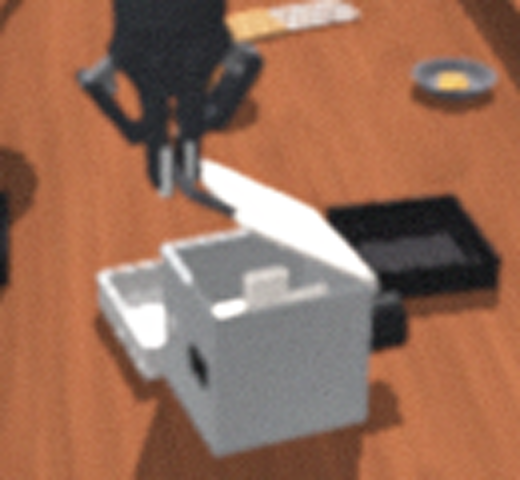

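Side view shows the flap about 35° up with the bar held in the fingers and the tab visible beneath. Continue the arc.

```bash

python3 -m inch '[[0,0.0091,-0.0103,0],[0,0.009,-0.01,0],[0,0.0098,-0.0091,0],[0,0.0106,-0.0083,0],[0,0.0112,-0.0073,0],[0,0,0,0]]'
python3 -c "
from h import *
t=1.016
go(boxp(.06-.156*np.cos(t)+.003*np.sin(t),0,.116+.156*np.sin(t)+.003*np.cos(t)))"
```

```text
t: 12.85
eef_pos: [0.5604, -0.1185, 0.2525]
tool_rot: [0.0, 0.608, 0.794, 0.0]
contact_force: [-5.6, -0.0, 10.1]
gripper_width: 0.095
grasp_force: 39.8
t 12.85 box [-0.0191  0.0004  0.2525] head-yaw 0.38 tilt [-0.     0.001 -1.   ] F [-5.6 -0.  10.1] w 0.095
shift tool [-0.0004 -0.0005  0.0023]
```

```bash

python3 -m inch '[[0,0.0108,-0.0083,0],[0,0.0123,-0.0063,0],[0,0.0127,-0.0052,0],[0,0.013,-0.0031,0],[0,0.0133,-0.002,0],[0,0,0,0]]'
python3 -c "
from h import *
t=1.446
go(boxp(.06-.156*np.cos(t)+.003*np.sin(t),0,.116+.156*np.sin(t)+.003*np.cos(t)))"
```

```text
t: 13.45
eef_pos: [0.6204, -0.1027, 0.2747]
tool_rot: [0.001, 0.608, 0.794, -0.001]
contact_force: [2.9, -3.8, -7.7]
gripper_width: 0.094
grasp_force: 39.2
t 13.45 box [0.0429 0.0005 0.2747] head-yaw 0.38 tilt [-0.002 -0.    -1.   ] F [ 2.9 -3.8 -7.7] w 0.094
shift tool [-0.0005  0.0007  0.0035]
```

```bash

python3 -m inch '[[0,0.0134,0.0012,0],[0,0.0134,0.0013,0],[0,0.0133,0.0015,0],[0,0.0132,0.0026,0],[0,0,0,0]]'
python3 -c "
from h import *
t=1.79
go(boxp(.06-.156*np.cos(t)+.003*np.sin(t),0,.116+.156*np.sin(t)+.003*np.cos(t)))"
```

```text
t: 13.95
eef_pos: [0.6734, -0.0887, 0.2687]
tool_rot: [0.002, 0.608, 0.794, 0.0]
contact_force: [2.9, -3.8, 1.8]
gripper_width: 0.093
grasp_force: 41.8
t 13.95 box [0.0977 0.0005 0.2687] head-yaw 0.38 tilt [-0.003  0.003 -1.   ] F [ 2.9 -3.8  1.8] w 0.093
shift tool [-0.0005 -0.0009  0.0011]
```

```bash

python3 -m inch '[[0,0,0,0],[0,0,0,0],[0,0,0,0],[0,0,-0.015,0],[0,0,-0.03,0],[0,0,-0.03,0],[0,0,-0.015,0],[0,-0.03,0,0],[0,-0.04,0,0],[0,-0.028,0,0],[0,0,0,0]]' 0.025
python3 -c "
from h import *
go(boxp(0,0,.3));print(np.round(bot.get_obs()['q'],2));a=cam('top');b=cam('side')
i=a['color'][130:230,225:345,::-1];j=b['color'][115:255,215:345,::-1]
c=np.zeros((400,800,3),np.uint8);c[:333,:400]=cv2.resize(i,(400,333),interpolation=2);c[:400,430:]=cv2.resize(j,(370,400),interpolation=2);cv2.imwrite('pics/c6.png',c)"
```

```text
t: 15.05
eef_pos: [0.5726, -0.1162, 0.3593]
tool_rot: [-0.001, 0.61, 0.792, 0.0]
contact_force: [-0.3, -0.3, 0.3]
gripper_width: 0.291
grasp_force: 0.0
t 15.05 box [-0.0068 -0.0005  0.3593] head-yaw 0.13 tilt [ 0.001  0.    -1.   ] F [-0.3 -0.3  0.3] w 0.291
shift tool [0.0004 0.0068 0.0593]
[-0.39  0.26  0.61  1.66 -0.16  1.27  0.51]
```

View pics/c6.png

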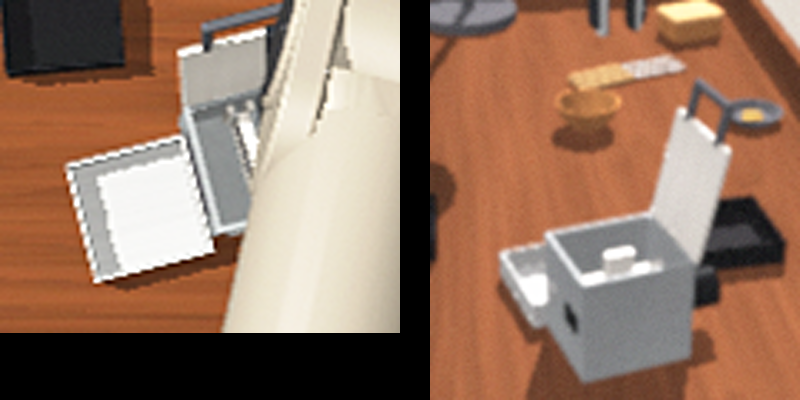

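The flap stands past upright, leaning away (bar at side-crop (710,90)), the tab top is at side-crop (619,252), and the tray is still flush.

```bash

python3 -m inch '[[0,0,0,8.2],[0,0,0,8.2],[0,0,0,8.2],[0,0,0,8.2],[0,0,0,8.2],[0,0,0,8.2],[0,0,0,8.2],[0,0,0,8.2],[0,0,0,8.2],[0,0,0,8.2],[0,0,0,8.2],[0,0,0,0]]' 0.035
python3 -c "
from h import *
go(boxp(0,0,.098));print(np.round(bot.get_obs()['q'],2));b=cam('side')
print('tab',inbox(onz(b,(281.6,203),.110)))
print([inbox(onz(b,((x-430)/2.846+214.7,y/2.857+114.7),.116)) for x,y in [(546,238),(592,277),(692,257)]])
"
```

```text
t: 16.35
eef_pos: [0.577, -0.1128, 0.3581]
tool_rot: [0.001, 0.992, 0.13, -0.0]
contact_force: [-0.1, -0.2, -0.8]
gripper_width: 0.411
grasp_force: 0.0
t 16.35 box [-0.0016  0.0017  0.3581] head-yaw -89.81 tilt [-0.001  0.001 -1.   ] F [-0.1 -0.2 -0.8] w 0.411
shift tool [0.0018 0.0014 0.2601]
[-0.61  0.33  0.92  1.67 -0.27  1.28 -0.95]
tab [ 0.001 -0.003  0.11 ]
[array([-0.0632,  0.0426,  0.116 ]), array([-0.0469, -0.0449,  0.116 ]), array([ 0.0602, -0.0472,  0.116 ])]
```

```bash

python3 -m inch '[[0.001,0.001,0.03,0],[0,0,0.045,0],[0,0,0.045,0],[0,0,0.04,0],[0,0,0.03,0],[0,0,0.02,0],[0,0,0,0]]'
python3 -c "
from h import *
go(boxp(0,0,.098))"
python3 -m inch '[[0,0,0.02,0],[0,0,0.015,0],[0,0,0.012,0],[0,0,0,0]]'
python3 -c "
from h import *
go(boxp(0,0,.098))"
```

```text
t: 17.1
eef_pos: [0.5757, -0.1137, 0.1455]
tool_rot: [-0.001, 0.991, 0.131, -0.003]
contact_force: [-0.0, 0.4, 0.3]
gripper_width: 0.41
grasp_force: 0.0
t 17.1 box [-0.0031  0.0011  0.1455] head-yaw -89.61 tilt [-0.005 -0.002 -1.   ] F [-0.   0.4  0.3] w 0.41
shift tool [0.0034 0.0012 0.0475]
t: 17.5
eef_pos: [0.5765, -0.1142, 0.1003]
tool_rot: [-0.0, 0.992, 0.13, -0.001]
contact_force: [0.2, -0.5, 0.3]
gripper_width: 0.411
grasp_force: 0.0
t 17.5 box [-0.0025  0.0005  0.1003] head-yaw -89.78 tilt [-0.002 -0.001 -1.   ] F [ 0.2 -0.5  0.3] w 0.411
shift tool [0.0025 0.0005 0.0023]
```

```bash

python3 -m inch '[[0.002,0.0005,0.001,0],[0,0,0,0],[0,0,0,0],[0,0,0,0],[0,0,0,0],[0,0,0,0],[0,0,0,0]]' 0 60
python3 -c "
from h import *
go(boxp(0,0,.098))"
```

```text
t: 18.2
eef_pos: [0.5799, -0.1149, 0.1012]
tool_rot: [0.0, 0.992, 0.129, 0.001]
contact_force: [0.2, -0.2, 6.2]
gripper_width: 0.102
grasp_force: 60.4
t 18.2 box [ 0.0007 -0.0011  0.1012] head-yaw -89.85 tilt [ 0.002  0.001 -1.   ] F [ 0.2 -0.2  6.2] w 0.102
shift tool [-0.0007 -0.0011  0.0032]
```

```bash

python3 -m inch '[[0,0,-0.005,0],[0,0,-0.01,0],[0,0,-0.015,0],[0,0,-0.015,0],[0,0,0,0]]'
python3 -m inch '[[0,0,-0.015,0],[0,0,-0.02,0],[0,0,-0.02,0],[0,0,-0.02,0],[0,0,-0.015,0],[0,0,-0.01,0],[0,0,-0.01,0],[0,0,0,0],[0,0,0,0]]'
python3 -c "
from h import *
go(boxp(-.011,.115,.25));a=cam('top');b=cam('side')
i=a['color'][130:230,225:345,::-1];j=b['color'][115:255,215:345,::-1]
c=np.zeros((400,800,3),np.uint8);c[:333,:400]=cv2.resize(i,(400,333),interpolation=2);c[:400,430:]=cv2.resize(j,(370,400),interpolation=2);cv2.imwrite('pics/c7.png',c)"
```

```text
t: 18.7
eef_pos: [0.5806, -0.1151, 0.1482]
tool_rot: [0.0, 0.992, 0.129, 0.002]
contact_force: [-0.2, -0.0, -1.3]
gripper_width: 0.106
grasp_force: 59.7
t: 19.6
eef_pos: [0.5789, -0.1144, 0.255]
tool_rot: [-0.0, 0.992, 0.129, -0.0]
contact_force: [-1.2, 0.2, -1.2]
gripper_width: 0.101
grasp_force: 59.6
t 19.6 box [-2.00e-04 -4.00e-04  2.55e-01] head-yaw -89.84 tilt [-0.001 -0.    -1.   ] F [-1.2  0.2 -1.2] w 0.101
shift tool [-0.0105 -0.1154  0.005 ]
```

View pics/c7.png

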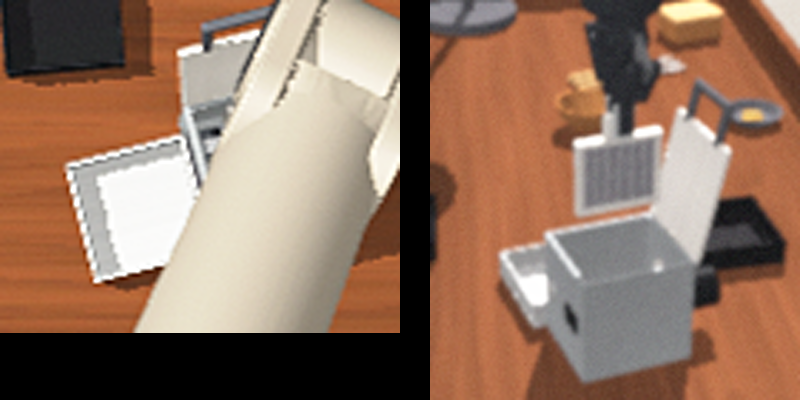

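The plate hangs upright above the box in the side view, the tray corners are at top-crop (67,163), (183,137), (213,250), (97,283).

```bash

python3 -c "
from h import *
a=cam('top')
P=[onz(a,(x/3.333+224.85,y/3.333+129.85),.03) for x,y in[(67,163),(183,137),(213,250),(97,283)]]
print([inbox(p) for p in P],inbox(np.mean(P,0)))"
python3 -m inch '[[-0.002,-0.01,0,0],[-0.002,-0.02,0,0],[-0.002,-0.025,0,0],[-0.002,-0.025,0,0],[-0.001,-0.02,0,0],[-0.001,-0.01,0,0],[0,-0.005,0,0],[0,0,0,0]]'
python3 -c "
from h import *
go(boxp(-.011,.115,.213))"
```

```text
[array([0.0424, 0.1702, 0.03  ]), array([0.0383, 0.0533, 0.03  ]), array([-0.0766,  0.0533,  0.03  ]), array([-0.0791,  0.1713,  0.03  ])] [-0.0187  0.112   0.03  ]
t: 20.55
eef_pos: [0.5399, -0.0057, 0.2554]
tool_rot: [-0.0, 0.992, 0.13, 0.0]
contact_force: [-0.1, -0.3, -1.8]
gripper_width: 0.103
grasp_force: 59.5
t 20.55 box [-0.0103  0.1146  0.2554] head-yaw -89.81 tilt [ 0. -0. -1.] F [-0.1 -0.3 -1.8] w 0.103
shift tool [-0.0007 -0.0004  0.0424]
```

```bash

python3 -m inch '[[-0.002,0,0.008,0],[-0.003,0,0.014,0],[-0.001,0,0.014,0],[0,0,0.01,0],[0,0,0,0],[0,0,0,0],[0,0,0,0]]'
python3 -c "
from h import *
go(boxp(-.017,.115,.209));a=cam('top');b=cam('side')
i=a['color'][130:230,225:345,::-1];j=b['color'][115:255,215:345,::-1]
c=np.zeros((400,800,3),np.uint8);c[:333,:400]=cv2.resize(i,(400,333),interpolation=2);c[:400,430:]=cv2.resize(j,(370,400),interpolation=2);cv2.imwrite('pics/c8.png',c)"
```

```text
t: 21.25
eef_pos: [0.5347, -0.0077, 0.2098]
tool_rot: [0.0, 0.992, 0.129, 0.0]
contact_force: [0.6, 0.6, -0.5]
gripper_width: 0.104
grasp_force: 59.4
t 21.25 box [-0.0159  0.1141  0.2098] head-yaw -89.85 tilt [ 0.001  0.    -1.   ] F [ 0.6  0.6 -0.5] w 0.104
shift tool [-0.0011 -0.0009  0.0008]
```

View pics/c8.png

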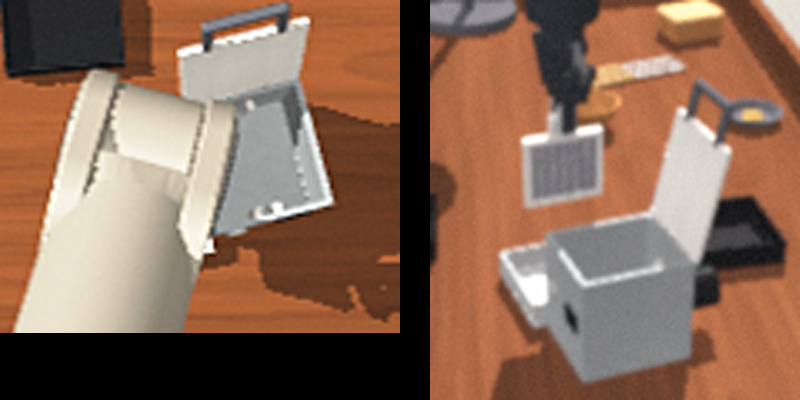

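The side view shows the plate upright over the tray (side-crop (563,165)), with the flap open and the tray still flush at (525,285). Handing in.

```bash
python3 -c "
from h import *
print(bot.hand_in())"
```

```text
the job is handed in; nothing more can be done
None
```

I handed the job in at about 21 s of the 72 s allowed: tray pushed flush and square against the intake side, flap left open past upright, and the filter plate held upright in the gripper over the middle of the tray, about 85 mm above its rim. The hand-in returned no verdict.

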